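# Turn the polisher that was racked head-down

## Task

One of the three polishers in the sloping charging rack was put back the wrong way round, with its head down at the foot of the slope. Lift that one out, turn it end for end and gently lay it back in its bay like the others: head up the slope, rubber cup facing off the rack, and slid down until its tail is fully home against the foot stop. Leave the other two polishers in the rack and do not disturb the jar, the bottle and the bur block.

Things in the scene. Friction and masses are not known exactly. Their poses are not given: they have to be found in the camera images.
- rack: grey charging rack, fixed, 215 mm deep (x), 270 wide (y). Origin: centre of its underside on the table; x horizontal, the way the slope rises (roughly away from the robot), z up. Deck slopes at 26 degrees. Three parallel bays 85 mm apart run up the slope, each with two saddles and, at its lower end, a foot stop with a brass contact
- bay_0 (a point): rack's -y bay, mid-bay: where a polisher's origin is when home, 100 mm above the table; axes as the rack's. Two saddles, 14 mm long, centred 40 mm up and down the slope from here; channel 28 mm wide, cheeks reach 14 mm up the handle's sides; the polisher lies 29 mm clear of the deck. Foot stop 95 mm down the slope
- bay_1 (a point): middle bay, mid-bay: where a polisher's origin is when home, 100 mm above the table; axes as the rack's. Two saddles, 14 mm long, centred 40 mm up and down the slope from here; channel 28 mm wide, cheeks reach 14 mm up the handle's sides; the polisher lies 29 mm clear of the deck. Foot stop 95 mm down the slope
- bay_2 (a point): rack's +y bay, mid-bay: where a polisher's origin is when home, 100 mm above the table; axes as the rack's. Two saddles, 14 mm long, centred 40 mm up and down the slope from here; channel 28 mm wide, cheeks reach 14 mm up the handle's sides; the polisher lies 29 mm clear of the deck. Foot stop 95 mm down the slope
- polisher_0: cordless polisher, 3 alike; any of them may be the wrong one. 190 mm long: white handle 150 long, 24 wide (y), 22 thick (z), from x = -95 (tail) to +55 mm, then a thin steel neck and a 16 mm head. 0.13 kg. Origin on its axis at mid-length, 95 mm from both ends, between the saddles: grip here across y. x points to the head, z to the side the rubber cup faces (off the slope in the rack)
- polisher_1: cordless polisher, 3 alike; any of them may be the wrong one. 190 mm long: white handle 150 long, 24 wide (y), 22 thick (z), from x = -95 (tail) to +55 mm, then a thin steel neck and a 16 mm head. 0.13 kg. Origin on its axis at mid-length, 95 mm from both ends, between the saddles: grip here across y. x points to the head, z to the side the rubber cup faces (off the slope in the rack)
- polisher_2: cordless polisher, 3 alike; any of them may be the wrong one. 190 mm long: white handle 150 long, 24 wide (y), 22 thick (z), from x = -95 (tail) to +55 mm, then a thin steel neck and a 16 mm head. 0.13 kg. Origin on its axis at mid-length, 95 mm from both ends, between the saddles: grip here across y. x points to the head, z to the side the rubber cup faces (off the slope in the rack)
- paste_jar: bystander: white jar, 68 mm across, 75 mm high, origin at the centre of its underside, beside the rack
- varnish: bystander: small bottle, 28 mm across, 65 mm high, origin at the centre of its underside, beside the rack
- bur_block: bystander: aluminium block with upright burs, 75 x 35 mm, 39 mm high, origin at the centre of its underside, beside the rack
Not all that is in view belongs to the job. Leave any green or orange look-alike of the polisher_2 alone.

How it is judged (in metres and radians):
At the end, for the whole second after the job is handed in: all three polishers lie in the rack's bays, one in each, at rest: origin within 7 mm of a bay point and not more than 2.2 mm (measured along the rack's x) short of fully home at the foot stop; head up the slope, within about 5 degrees of the slope; cup side off the slope ((distance between polisher_0 and bay_0 below 0.007 m or distance between polisher_0 and bay_1 below 0.007 m or distance between polisher_0 and bay_2 below 0.007 m) and x of each of polisher_0, polisher_1, polisher_2 in the frame of rack below 0.0022 m and angle between each of polisher_0, polisher_1, polisher_2's own x axis and vertical below 1.205 rad and angle between each of polisher_0, polisher_1, polisher_2's own z axis and vertical below 0.55 rad and linear speed of each of polisher_0, polisher_1, polisher_2 below 0.02 m/s and (distance between polisher_1 and bay_0 below 0.007 m or distance between polisher_1 and bay_1 below 0.007 m or distance between polisher_1 and bay_2 below 0.007 m) and (distance between polisher_2 and bay_0 below 0.007 m or distance between polisher_2 and bay_1 below 0.007 m or distance between polisher_2 and bay_2 below 0.007 m)); the robot touches nothing.
It fails at once if a rightly laid polisher is lifted out (one more than 25 mm above its seat while another still lies head-down, or two at a time) ((z of polisher_0 in the frame of rack above 0.125 m and angle between polisher_1's own x axis and vertical above 1.75 rad) or (z of polisher_0 in the frame of rack above 0.125 m and angle between polisher_2's own x axis and vertical above 1.75 rad) or (z of polisher_1 in the frame of rack above 0.125 m and angle between polisher_0's own x axis and vertical above 1.75 rad) or (z of polisher_1 in the frame of rack above 0.125 m and angle between polisher_2's own x axis and vertical above 1.75 rad) or (z of polisher_2 in the frame of rack above 0.125 m and angle between polisher_0's own x axis and vertical above 1.75 rad) or (z of polisher_2 in the frame of rack above 0.125 m and angle between polisher_1's own x axis and vertical above 1.75 rad) or z of each of polisher_0, polisher_1 in the frame of rack above 0.125 m or z of each of polisher_0, polisher_2 in the frame of rack above 0.125 m or z of each of polisher_1, polisher_2 in the frame of rack above 0.125 m).
It fails at once if the turned polisher (or one lying right) is dropped on the rack or pressed against it with more than 60 N ((contact force between polisher_0 and rack above 60 N and angle between polisher_0's own x axis and vertical below 1.4 rad) or (contact force between polisher_1 and rack above 60 N and angle between polisher_1's own x axis and vertical below 1.4 rad) or (contact force between polisher_2 and rack above 60 N and angle between polisher_2's own x axis and vertical below 1.4 rad)).
It fails at once if the jar, the bottle or the bur block is moved more than 20 mm or tipped (distance of any of paste_jar, varnish, bur_block from where it was at the start of the episode above 0.02 m or angle between any of paste_jar, varnish, bur_block's own z axis and vertical above 0.3 rad).
It also fails if it takes over 42 s, if anything falls off the work surface, if the arm or the gripper's body presses on something with over 40 N, if the wrist force passes 120 N, or if a joint passes its speed limit or range.

## Robot

A 7-joint arm with a two-finger parallel gripper is mounted at the origin on the work surface. World frame = base frame: x ahead of the robot, y to its left, z up, the work surface at z = 0. Lengths are in mm, angles in rad, forces in N, time in s.
With the tool pointing down it reaches from about 400 to 875 mm from the base axis. Payload 4.4 kg.
Tool frame: the origin (TCP) lies on the centre line of the jaws, within the pads' length; the fingertips stand 19 mm ahead of it and the grasp point (between the pads) is the TCP; z points along the fingers, y is the line along which they close (so a half turn about z gives the same grasp; the last joint's range is limited). The gripper opens to 85 mm and grips with 20 to 120 N. Pads are 22 mm wide; open, the fingers measure 114 mm over their backs; the gripper's body (76 mm by 85 mm) begins 54 mm behind the grasp point. The pads swing forward as they close: fully open they stand 13 mm farther back than shut.
Start: joints at [-0.066, 0.628, 0.038, 1.517, -0.027, 0.996, -0.02], TCP at [650.013, 0.026, 250.313] pointing down, gripper open.
Joint ranges: [-3.06, 3.06], [-0.37, 2.12], [-1.25, 1.32], [0.18, 2.47], [-1.1, 4.24], [0.23, 1.98], [-2.94, 2.94]. Speed limits (rad/s): [2.57, 2.57, 3.14, 3.14, 3.14, 3.14, 3.14].

## Interface

Orientations are given as [roll, pitch, yaw] about the fixed x, y, z axes, in that order (R = Rz(yaw) Ry(pitch) Rx(roll)).
In Python, from cell import ctrl, viewer, silhouettes gives the robot as it stands.
- The arm moves only by the shell command python3 -m creep 'ROWS'. ROWS is JSON, a list of rows, each an object with "jaw": the gripper command: -1 is shut, 1 is fully open, values between are in proportion; "xyz": the shift along the tool's x, y, z in mm, a list of three; "angular": the turn, a rotation vector about the tool's x, y, z in rad, a list of three. In form: [{"jaw": jaw, "xyz": [tx, ty, tz], "angular": [rx, ry, rz]}, ...]. A call has 1 to 12 rows; each row is the pose to reach, as a shift and turn from the pose commanded when the call began, along the tool's axes at that moment; what a row does not reach only later rows make up. A row lasts 1/8 s, in which the tool goes at most 62.5 mm and 10.7 degrees, less where a joint would pass 70% of its speed; a pose out of reach is approached as far as the arm can. A call with a gripper value outside its range is refused whole. The fingers move at their own pace and stop on an object; the grip force is fixed at half the most. Time passes only in rows, so rows that repeat a pose let the fingers close. It gives the time, the measured TCP pose, the force, the opening and the grip force at its end, in the units of the state.
- ctrl.read_state(): the state, without advancing time (a new reading comes with each control period).
- viewer.get_image(name): name is "scene" or "side" or "wrist"; returns (picture, depth): 400x640x3 uint8, red, green, blue; 400x640 float32, mm along the optical axis (not along the pixel's ray), 0 where there is no reading.
- viewer.camera_model(name): a dict with "fx", "fy", "cx", "cy" (pixels), "dist" ([k1, k2, p1, p2, k3] as OpenCV has them; the pictures are not rectified), "T" (4x4, takes a point from camera to world coordinates). Camera axes: x right, y down, z forward; pixel columns grow to the right and rows downward; lengths in mm; the calibration is good to about 2 mm. A picture is of the moment at which its call begins: read the wrist's pose just before it. camera_model takes no time and is no camera call; for the wrist camera it gives the pose at the moment of the call.
- ctrl.finish_job(): hands the job in; it is judged then, once.
Trained networks look in the newest picture that a camera, given by its name, has taken for a name from the list of things; names that differ only in an ending like _2 or _b are one class to them, and where a whole thing is asked for, a point or a joint stands for the part that bears it (a point fixed in the world has none). Each returns a list of dicts, best first, with "score" (0 to 1); they miss things now and then, are a little off and sometimes report something else, mostly with a low value. They report only what shows in the picture. A call takes as long as a camera call. They do not tell look-alikes from the thing itself.
- silhouettes(camera, target): "pixels" (400x640 bool, what is visible of it) and "xy" ([column, row] in pixels, amid what is visible of it).
The state is a dict: "clock": time; "qpos": joint angles; "qd": joint speeds; "tau": joint torques, N m; "eef_pos": TCP position; "tool_rot": TCP orientation; "force": force on the tool from outside, world axes, zero at the start; "torque": the same for the moment, N m; "width": finger opening in mm; "gripper_force": force on a finger pad.
Only numpy, scipy, OpenCV 4.12 (cv2) and the standard library are available. Lean on these libraries where they do the work, as an engineer would, in place of code of your own. Each camera call takes 0.05 s, during which the arm holds its last target. There are 200 camera calls.

## Working session

There is one attempt and no reset: what is moved stays moved. The work goes in short steps, Python scripts to look and compute and a shell command to move; the robot and the scene stay as the last step left them, time stands still between calls to the robot, and variables do not carry over. Pictures are saved under pics/ and viewed, at most 10 in all, crops included, and the job is handed in when it is done.

```bash
mkdir -p pics; cat > h.py <<'E'
import numpy as np, cv2
from cell import ctrl, viewer, silhouettes
from scipy.spatial.transform import Rotation as R
def world(px,depth,cm):
    px=np.asarray(px,float).reshape(-1,2)
    K=np.array([[cm['fx'],0,cm['cx']],[0,cm['fy'],cm['cy']],[0,0,1]])
    u=cv2.undistortPoints(px[:,None],K,np.array(cm['dist']))[:,0]
    z=depth[px[:,1].astype(int),px[:,0].astype(int)]
    P=np.c_[u*z[:,None],z,np.ones(len(z))]
    T=np.array(cm['T']); return (P@T.T)[:,:3][z>0]
def cloud(mask,depth,cm):
    v,u=np.nonzero(mask); return world(np.c_[u,v],depth,cm)
E
python3 - <<'E'
from h import *
for n in ['scene','wrist']:
    im,d=viewer.get_image(n);cm=viewer.camera_model(n)
    cv2.imwrite(f'pics/{n}0.png',im[:,:,::-1])
    for t in ['polisher_0','rack','paste_jar','varnish','bur_block']:
        for s in silhouettes(n,t):
            P=cloud(s['pixels'],d,cm)
            print(n,t,round(s['score'],2),np.round(s['xy']),s['pixels'].sum(),np.round(np.median(P,0)),np.round(np.percentile(P,2,0)),np.round(np.percentile(P,98,0)))
print(ctrl.read_state())
E
```

```text
scene polisher_0 0.86 [351. 241.] 373 [602. 158. 112.] [517. 146.  53.] [680. 176. 152.]
scene polisher_0 0.7 [323. 240.] 342 [604.  75. 115.] [512.  63.  58.] [679.  90. 153.]
scene polisher_0 0.66 [405. 164.] 352 [230. 354.  20.] [154. 298.  -1.] [303. 405.  27.]
scene polisher_0 0.64 [291. 246.] 193 [652.  -5. 138.] [510. -23.  66.] [678.   3. 151.]
scene polisher_0 0.63 [464. 295.] 535 [712. 470.  22.] [606. 446.   8.] [781. 494.  27.]
scene polisher_0 0.61 [217. 148.] 329 [ 181. -343.   20.] [ 148. -410.   -0.] [ 203. -241.   27.]
scene rack 0.89 [327. 264.] 5015 [665.  83.  68.] [496. -57.   2.] [709. 203. 117.]
scene rack 0.38 [351. 242.] 340 [608. 158. 115.] [518. 147.  72.] [683. 172. 153.]
scene paste_jar 0.65 [398. 264.] 548 [646. 295.  70.] [610. 270.  10.] [663. 325.  78.]
scene varnish 0.65 [241. 271.] 122 [ 675. -149.   39.] [ 661. -164.    7.] [ 683. -140.   65.]
scene varnish 0.64 [260. 224.] 294 [ 504. -121.   21.] [ 464. -148.    2.] [535. -98.  38.]
scene bur_block 0.85 [260. 221.] 300 [ 504. -120.   21.] [ 464. -147.   -0.] [536. -98.  38.]
wrist polisher_0 0.86 
[... 547 characters left out ...]
qpos': array([-0.06578816,  0.62832955,  0.03851286,  1.51743135, -0.02701673,
        0.99633477, -0.01999126]), 'qd': array([-2.04341729e-04, -1.12171394e-03,  2.14094246e-03, -8.66451336e-04,
       -8.59634316e-05,  1.69836391e-03,  1.39476882e-03]), 'tau': array([-2.25187769e-04, -5.62981081e+01,  1.22505281e+00, -1.93695760e+01,
        1.09205642e-02,  1.81604988e-03, -2.62284505e-05]), 'eef_pos': array([6.49991222e+02, 1.53459081e-02, 2.50349294e+02]), 'tool_rot': array([ 3.14157803e+00, -4.58835284e-05,  1.57074802e+00]), 'force': array([ 0.11820641, -1.32098313,  0.2670261 ]), 'torque': array([ 0.00706969,  0.01937774, -0.03443752]), 'gripper_force': 0.0, 'width': 85.8277723115112}
```

View pics/wrist0.png

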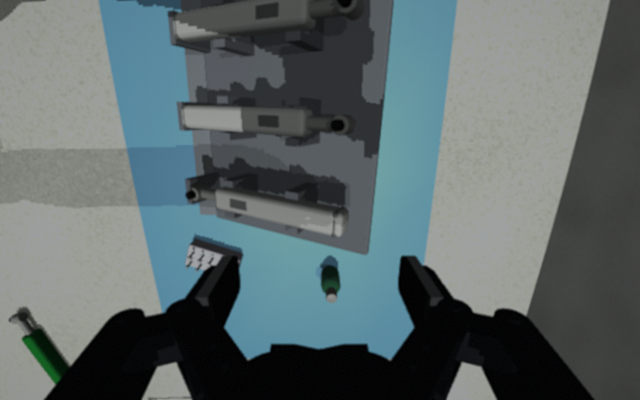

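View pics/scene0.png

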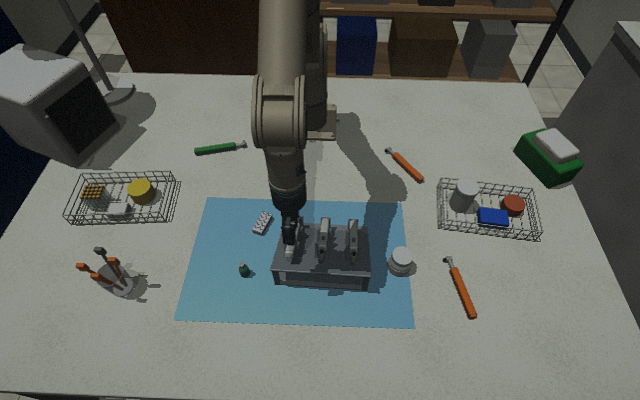

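The wrist picture shows the three white polishers in the rack. Two have their heads up-slope, at (345,5) and (340,125). The lowest one, in bay_0, has its head down-slope at (193,193) and its tail up-slope at (340,222). The green and orange look-alikes lie outside the rack. I'll confirm with a crop and fit the poses.

```bash
python3 - <<'E'
from h import *
im,d=viewer.get_image('wrist');cm=viewer.camera_model('wrist')
cv2.imwrite('pics/crop1.png',cv2.resize(im[90:250,170:370,::-1],None,fx=4,fy=3.7,interpolation=cv2.INTER_CUBIC))
v,u=np.mgrid[0:400,0:640]
px=np.c_[u.ravel(),v.ravel()]; px=px[d.ravel()>0]
P=world(px,d,cm)
# deck plane z = a+b.x+c.y : RANSAC
sel=(P[:,0]>490)&(P[:,0]<720)&(P[:,1]>-70)&(P[:,1]<130)&(P[:,2]>15)
Q=P[sel];pq=px[sel];rng=np.random.default_rng(0);best=0
for i in range(500):
    t=Q[rng.choice(len(Q),3)];n=np.cross(t[1]-t[0],t[2]-t[0]);n/=np.linalg.norm(n)+1e-9
    if n[2]<0:n=-n
    if abs(np.degrees(np.arccos(n[2]))-26)>4:continue
    k=(abs((Q-t[0])@n)<2)
    if k.sum()>best:best=k.sum();K=k
c=Q[K].mean(0);n=np.linalg.svd(Q[K]-c,full_matrices=False)[2][2];n*=np.sign(n[2])
print('n',n,np.degrees(np.arccos(n[2])),'yaw',np.degrees(np.arctan2(-n[1],-n[0])),'c',c,best)
h=(Q-c)@n
for lo,hi in((-60,40),(30,130)):
    k=(h>38)&(h<75)&(Q[:,1]>lo)&(Q[:,1]<hi)&(Q[:,1]<40 if lo<0 else Q[:,1]>40)
    p=Q[k];m=p.mean(0);e=np.linalg.svd(p-m,full_matrices=False)[2][0];e*=np.sign(e[0])
    s=(p-m)@e
    print('pol',k.sum(),m,'axis',e,'yaw',np.degrees(np.arctan2(e[1],e[0])),'ends',m+e*s.min(),m+e*s.max(),s.max()-s.min(),'h',np.percentile(h[k],[5,50,90,99]))
E
```

```text
n [-0.43749801  0.01610304  0.89907518] 25.963230707329952 yaw -2.107941113126964 c [634.82812919  53.12177483  77.23376445] 19593
pol 4192 [600.83363974  -8.27396917 115.57884544] axis [ 0.89422875 -0.02945887  0.44663981] yaw -1.8868309204529266 ends [492.14083343  -4.6932671   61.29012492] [670.65294503 -10.574049   150.45144539] 199.62689861812208 h [40.47287851 50.16483042 51.54675482 54.11643588]
pol 4696 [593.09372639  74.13399721 110.9178323 ] axis [ 0.90030943 -0.0357409   0.4337805 ] yaw -2.273360520104108 ends [494.29663324  78.05608975  63.31614054] [674.2134779   70.91366792 150.0023568 ] 199.83889829669278 h [42.19324109 50.26854525 51.63674462 57.29636953]
```

View pics/crop1.png

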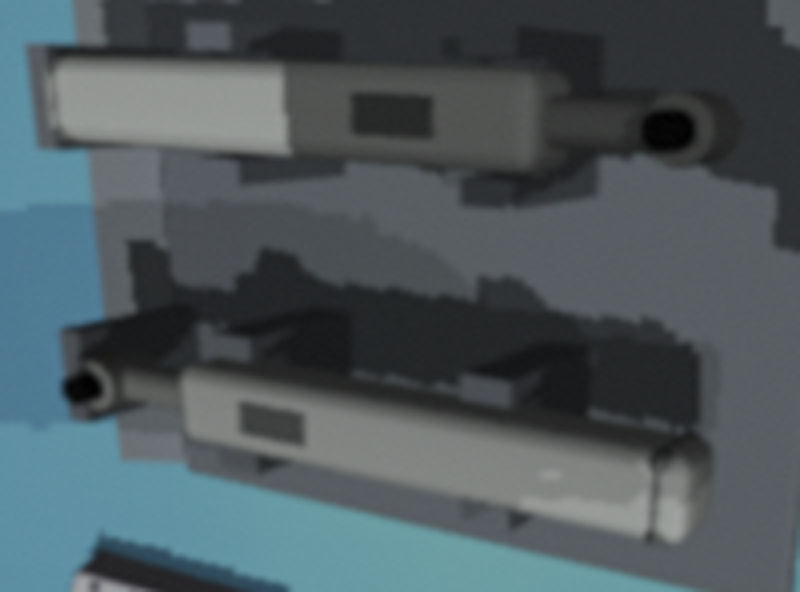

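Confirmed: the bay_0 polisher, head at crop (90,385) by the foot stop, is the reversed one. Its cup faces off the slope, like the others. Next I'll work out the standoff pose.

```bash
cat >> h.py <<'E'
Y=np.radians(-2.1);T26=np.radians(26)
RK=R.from_euler('z',Y).as_matrix()
e=RK@[np.cos(T26),0,np.sin(T26)]; n=RK@[-np.sin(T26),0,np.cos(T26)]; yr=RK@[0,1,0]
RB=np.c_[e,-yr,-n]; RA=np.c_[-e,yr,-n]
BAY=np.array([588,-8,100.])
def delta(pos,Rm):
    s=ctrl.read_state();R0=R.from_euler('xyz',s['tool_rot']).as_matrix()
    print('xyz',np.round(R0.T@(np.array(pos)-s['eef_pos']),1),'ang',np.round(R.from_matrix(R0.T@Rm).as_rotvec(),3))
E
python3 -c "
from h import *
delta(BAY+110*n,RB)"
```

```text
xyz [  -6.2 -110.2   51.5] ang [-0.364  0.351  1.577]
```

```bash
python3 -m creep '[{"jaw":1,"xyz":[-6,-110,51],"angular":[-0.364,0.351,1.577]},{"jaw":1,"xyz":[-6,-110,51],"angular":[-0.364,0.351,1.577]},{"jaw":1,"xyz":[-6,-110,51],"angular":[-0.364,0.351,1.577]},{"jaw":1,"xyz":[-6,-110,51],"angular":[-0.364,0.351,1.577]},{"jaw":1,"xyz":[-6,-110,51],"angular":[-0.364,0.351,1.577]},{"jaw":1,"xyz":[-6,-110,51],"angular":[-0.364,0.351,1.577]},{"jaw":1,"xyz":[-6,-110,51],"angular":[-0.364,0.351,1.577]},{"jaw":1,"xyz":[-6,-110,51],"angular":[-0.364,0.351,1.577]},{"jaw":1,"xyz":[-6,-110,51],"angular":[-0.364,0.351,1.577]},{"jaw":1,"xyz":[-6,-110,51],"angular":[-0.364,0.351,1.577]},{"jaw":1,"xyz":[-6,-110,51],"angular":[-0.364,0.351,1.577]},{"jaw":1,"xyz":[-6,-110,51],"angular":[-0.364,0.351,1.577]}]'
cat > fit.py <<'E'
from h import *
import sys
def look(cam,tag,yc=-8,save=True):
    im,d=viewer.get_image(cam);cm=viewer.camera_model(cam)
    if save: cv2.imwrite(f'pics/{tag}.png',im[:,:,::-1])
    v,u=np.nonzero(d>0)
    P=world(np.c_[u,v],d,cm)-BAY
    L=np.c_[P@e,P@yr,P@n]   # slope frame about BAY
    return im,d,cm,L
if __name__=='__main__':
    im,d,cm,L=look('wrist',sys.argv[1])
    print('q',ctrl.read_state()['qpos'][-1],'cam',np.round(np.array(cm['T'])[:3,3]))
    dk=L[(abs(L[:,0])<90)&(abs(L[:,1])<60)&(abs(L[:,2]+40)<5)]
    print('deck n',np.median(dk[:,2]),len(dk))
    for yc in(0,85):
        k=(abs(L[:,1]-yc)<25)&(abs(L[:,0])<130)&(L[:,2]>4)&(L[:,2]<30)
        p=L[k]
        for lo in range(-110,111,20):
            q=p[(p[:,0]>=lo)&(p[:,0]<lo+20)&(p[:,2]<14)]
            if len(q)>10:print(yc,lo,len(q),'y',np.round(np.percentile(q[:,1],[2,98]),1),'top',np.round(np.percentile(q[:,2],90),1))
        for a in((-110,-70),(60,110)):
            q=p[(p[:,0]>a[0])&(p[:,0]<a[1])]
            if len(q):print('s ends',np.round([q[:,0].min(),q[:,0].max()],1))
E
python3 fit.py w2
```

```text
clock: 2.15
eef_pos: [548.8, -5.6, 220.5]
tool_rot: [3.14, -0.418, -0.035]
force: [0.4, -0.2, -0.8]
width: 85.0
gripper_force: 0.0
q -0.5718705529533845 cam [573.  -6. 367.]
deck n -40.10663076869118 11201
0 -110 158 y [-17.3  11.4] top 6.7
0 -90 191 y [-9.8  4.2] top 11.2
0 -70 129 y [-9.4  4.3] top 9.6
0 -50 436 y [-14.9   8.8] top 11.5
0 -30 468 y [-14.4   8.6] top 11.9
0 -10 508 y [-14.2   8.4] top 11.5
0 10 539 y [-14.4   8.3] top 11.6
0 30 597 y [-14.9   8.1] top 11.5
0 50 645 y [-14.4   8.8] top 11.7
0 70 719 y [-14.8   8.6] top 11.8
0 90 210 y [-13.7   7.7] top 11.3
s ends [-102.1  -70.2]
s ends [60.  95.7]
85 -110 153 y [66.8 90.1] top 9.3
85 -90 236 y [69.2 84. ] top 11.5
85 -70 204 y [69.5 80. ] top 11.3
85 -50 318 y [70.2 91.8] top 11.5
85 -30 456 y [70.2 91.5] top 11.4
85 -10 490 y [70.2 91.5] top 11.4
85 10 540 y [70.1 91.5] top 11.8
85 30 602 y [70.1 92.6] top 11.8
85 50 366 y [70.7 91. ] top 10.7
85 70 241 y [73.7 87.8] top 10.5
85 90 101 y [74.2 88.3] top 11.0
s ends [-102.6  -70. ]
s ends [60.1 96. ]
```

View pics/w2.png

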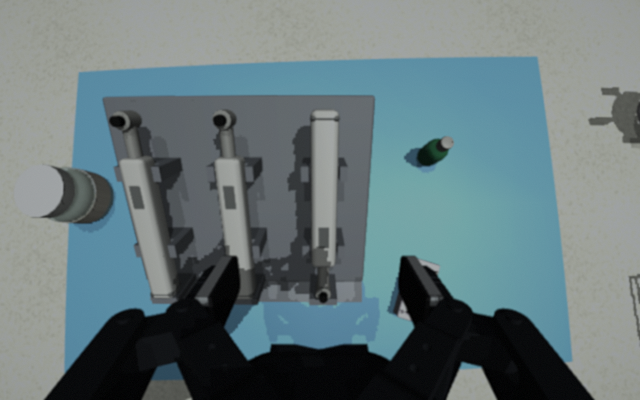

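The picture shows the reversed polisher between the jaws, tail at (325,115) and head at (322,297). Its centre is 3 mm towards -y of my guess, and its tail end is at +95.7 mm, so it is seated. I'll correct and approach.

```bash
sed -i 's/588,-8,100/588,-11,100/' h.py; python3 -c "
from h import *
delta(BAY+60*n,RB);delta(BAY,RB);print(ctrl.read_state()['qpos'])"
```

```text
xyz [-15.1   3.6  66.1] ang [0.001 0.036 0.001]
xyz [-13.    3.6 126.1] ang [0.001 0.036 0.001]
[-0.45648722  0.45043835  0.54222764  2.21333025 -1.0992658   0.23329144
 -0.57187055]
```

The arm stalled short because joints 5 and 6 are at their limits. I'll fit a small kinematic model to find a good configuration.

```bash
cat > kin.py <<'E'
from h import *
from scipy.optimize import least_squares
S=[([-0.06578816,0.62832955,0.03851286,1.51743135,-0.02701673,0.99633477,-0.01999126],[649.99,.015,250.35],[3.14157803,-4.6e-5,1.57074802]),
([-0.45648722,0.45043835,0.54222764,2.21333025,-1.0992658,0.23329144,-0.57187055],[548.8,-5.6,220.5],[3.14,-0.418,-0.035])]
rz=lambda a:R.from_euler('z',a).as_matrix()
ry=lambda a:R.from_euler('y',a).as_matrix()
def fk(q,sg,p):
    h,a,b,d,oe,ow=p; z=np.array([0,0,1.]);x=np.array([1.,0,0])
    q=np.array(q)*sg
    M=rz(q[0])@ry(q[1]);P=h*z+M@(a*z)
    M=M@rz(q[2]);P=P+M@(oe*x);M=M@ry(q[3]);P=P+M@(b*z-oe*x)
    M=M@rz(q[4])@ry(q[5]);P=P+M@(d*z+ow*x);M=M@rz(q[6]);return P,M
if __name__=='__main__':
    import itertools
    out=[]
    for sg in itertools.product([1,-1],repeat=7):
        if sg[1]<0:continue
        Ms=[fk(q,sg,[0]*6)[1] for q,_,_ in S];Rs=[R.from_euler('xyz',r).as_matrix() for _,_,r in S]
        C=[M.T@r for M,r in zip(Ms,Rs)]
        out.append((R.from_matrix(C[0].T@C[1]).magnitude(),sg,R.from_matrix(C[0]).as_rotvec()))
    for o in sorted(out,key=lambda o:o[0])[:3]:
        print(o)
        f=lambda p:np.r_[tuple(fk(q,o[1],p)[0]-x for q,x,_ in S)]
        for m in (0,1):
            g=(lambda p:f(np.r_[p,0,0])) if m==0 else f
            s=least_squares(g,[330,400,400,250,0,0][:4 if m==0 else 6]);print(np.round(s.x,1),np.round(s.fun,1))
E
python3 kin.py
```

```text
(0.0008017394390005757, (-1, 1, -1, 1, -1, 1, -1), array([-9.24550211e-08,  8.34101607e-08,  1.57079632e+00]))
[440.8 498.7 421.6 355.7] [-3.6 26.3  9.1  2.1  5.6 -9.1]
[14273.7  4565.6  6999.8 12566.9 -5347.3   675.2] [ 0. -0. -0. -0. -0. -0.]
(0.4524308208460849, (1, 1, 1, 1, -1, 1, -1), array([ 0.03522594, -0.0352244 ,  1.50126725]))
[ 14.3 730.7 289.3 223.6] [ 21.8 -23.  -25.5 -30.9  20.4  25.5]
[ 885.4  169.5  331.   579.8  -51.1 -341.4] [-0. -0.  0. -0. -0.  0.]
(0.5297815170157812, (1, 1, -1, 1, -1, 1, 1), array([2.97872527e-06, 6.32193553e-06, 1.47920252e+00]))
[-1567.4  1500.8  -244.6  -367.1] [  26.2  -35.2 -103.6  -82.6  -31.8  103.6]
[-20701.6  -4475.7  -9193.7 -17665.7   7590.6   -726. ] [-0. -0.  0.  0.  0. -0.]
```

```bash
cat > ik.py <<'E'
from kin import *
SG=(-1,1,-1,1,-1,1,-1);C0=rz(np.pi/2);lo=np.array([-3.06,-.37,-1.25,.18,-1.1,.23,-2.94]);hi=np.array([3.06,2.12,1.32,2.47,4.24,1.98,2.94])
p=[440.8,498.7,421.6,355.7,0,0]
rng=np.random.default_rng(1)
for nm,h_,Rm in [(n_,h_,r) for h_ in (0,90) for n_,r in (('A',RA),('B',RB))]:
    sols=[]
    for i in range(60):
        q0=rng.uniform(lo,hi);q0[0]=rng.uniform(-1,1)
        def f(q):
            P,M=fk(q,SG,p);return np.r_[(P-BAY-h_*n)/100,R.from_matrix((M@C0).T@Rm).as_rotvec()*3]
        s=least_squares(f,q0,bounds=(lo,hi))
        if s.cost<1e-6:sols.append(s.x)
    sols=sorted(sols,key=lambda q:-min(np.minimum(q-lo,hi-q)))
    print(nm,h_,len(sols))
    for q in sols[:7]:print(np.round(q,2),round(min(np.minimum(q-lo,hi-q)),2))
E
python3 ik.py
```

```text
A 0 37
[ 0.63  0.88 -0.81  2.18  2.    0.58 -0.21] 0.29
[ 0.69  0.94 -0.9   2.18  1.98  0.66 -0.14] 0.29
[ 0.68  0.93 -0.88  2.18  1.98  0.65 -0.15] 0.29
[ 0.75  1.01 -1.    2.18  1.96  0.76 -0.08] 0.25
[ 0.48  0.79 -0.6   2.18  2.08  0.43 -0.36] 0.2
[ 0.47  0.78 -0.59  2.18  2.09  0.42 -0.38] 0.19
[ 0.43  0.76 -0.52  2.18  2.13  0.38 -0.44] 0.15
B 0 18
[ 0.39  0.75 -0.48  2.18  2.16  0.35  2.66] 0.12
[ 0.34  0.74 -0.41  2.18  2.22  0.32  2.58] 0.09
[ 0.3   0.72 -0.36  2.18  2.28  0.29  2.5 ] 0.06
[-0.3   0.73  0.39  2.18  3.99  0.28  0.6 ] 0.05
[ 0.59  0.86 -0.75  2.18  2.01  0.54  2.9 ] 0.04
[ 0.23  0.71 -0.28  2.18  2.4   0.25  2.36] 0.02
[ 0.23  0.71 -0.28  2.18  2.4   0.25  2.36] 0.02
A 90 34
[ 0.76  0.69 -0.97  2.26  1.72  0.55 -0.02] 0.21
[ 0.64  0.6  -0.79  2.26  1.73  0.42 -0.06] 0.19
[ 0.55  0.56 -0.67  2.26  1.74  0.34 -0.09] 0.11
[ 0.53  0.55 -0.65  2.26  1.74  0.33 -0.1 ] 0.1
[ 0.48  0.53 -0.59  2.26  1.75  0.29 -0.12] 0.06
[ 0.89  0.86 -1.2   2.26  1.74  0.77  0.04] 0.05
[ 0.89  0.86 -1.2   2.26  1.74  0.78  0.04] 0.05
B 90 0
```

```bash
python3 -c "
from h import *
delta([650,0,260],R.from_euler('xyz',[np.pi,0,np.pi/2]).as_matrix())"
```

```text
xyz [108.3  -9.5   4.8] ang [ 0.336 -0.323 -1.581]
```

```bash
cat > rec.py <<'E'
from h import *
import json
s=ctrl.read_state();open('states.jsonl','a').write(json.dumps([list(map(float,s[k])) for k in('qpos','eef_pos','tool_rot')])+'\n');print(np.round(s['qpos'],2),np.round(s['eef_pos'],1))
E
python3 -m creep '[{"jaw":1,"xyz":[108,-9,5],"angular":[0.336,-0.323,-1.581]},{"jaw":1,"xyz":[108,-9,5],"angular":[0.336,-0.323,-1.581]},{"jaw":1,"xyz":[108,-9,5],"angular":[0.336,-0.323,-1.581]},{"jaw":1,"xyz":[108,-9,5],"angular":[0.336,-0.323,-1.581]},{"jaw":1,"xyz":[108,-9,5],"angular":[0.336,-0.323,-1.581]},{"jaw":1,"xyz":[108,-9,5],"angular":[0.336,-0.323,-1.581]}]'; python3 rec.py
python3 -m creep '[{"jaw":1,"xyz":[0,0,0],"angular":[0,0,-0.6]},{"jaw":1,"xyz":[0,0,0],"angular":[0,0,-0.6]},{"jaw":1,"xyz":[0,0,0],"angular":[0,0,-0.6]},{"jaw":1,"xyz":[0,0,0],"angular":[0,0,-0.6]}]'; python3 rec.py; python3 -c "
from h import *
delta([650,0,260],R.from_euler('xyz',[np.pi,0,np.pi-.04]).as_matrix())"
```

```text
clock: 2.95
eef_pos: [649.7, -1.6, 259.6]
tool_rot: [3.065, -0.123, 1.077]
force: [0.2, 0.5, -0.6]
width: 85.4
gripper_force: 0.0
[-0.34  0.62  0.55  1.64 -0.51  0.9  -0.08] [649.7  -1.6 259.6]
clock: 3.45
eef_pos: [649.7, -1.2, 259.7]
tool_rot: [3.008, -0.059, 1.67]
force: [0.5, 1.2, -0.5]
width: 85.0
gripper_force: 0.0
[-0.24  0.59  0.38  1.64 -0.39  0.86  0.41] [649.7  -1.2 259.7]
xyz [ 1.2  0.5 -0.2] ang [ 0.153  0.047 -1.432]
```

```bash
cat > kin2.py <<'E'
from kin import *
import json
SG=np.array((-1,1,-1,1,-1,1,-1));C0=rz(np.pi/2)
lo=np.array([-3.06,-.37,-1.25,.18,-1.1,.23,-2.94]);hi=np.array([3.06,2.12,1.32,2.47,4.24,1.98,2.94])
def fk2(q,p):
    # p: offset vectors after each joint (3 each for q1..q6)+h ; regularised
    q=np.array(q)*SG;M=np.eye(3);P=np.zeros(3);o=np.reshape(p,(7,3))
    P=P+o[0]
    for i in range(6):
        M=M@(rz(q[i]) if i%2==0 else ry(q[i]));P=P+M@o[i+1]
    return P,M@rz(q[6])@C0
D=[(S[0][0],S[0][1]),(S[1][0],S[1][1])]+[tuple(json.loads(l)[:2]) for l in open('states.jsonl')]
p0=np.array([0,0,440,0,0,0,0,0,499,0,0,0,0,0,422,0,0,0,0,0,356.])
def f(p,w=.02):return np.r_[tuple(fk2(q,p)[0]-x for q,x in D)+((p-p0)*w*np.array([3,3,.3]*7),)]
PP=least_squares(f,p0).x
if __name__=='__main__':print(np.round(PP.reshape(7,3)),np.round(f(PP)[:3*len(D)],1))
E
python3 kin2.py
cat > ik2.py <<'E'
from kin2 import *
rng=np.random.default_rng(1)
def solve(pos,Rm,q0):
    def f(q):
        P,M=fk2(q,PP);return np.r_[(P-pos)/100,R.from_matrix(M.T@Rm).as_rotvec()*3]
    s=least_squares(f,np.clip(q0,lo+.01,hi-.01),bounds=(lo,hi));return s.x,s.cost
def tilt(Rm,a): # rotate about yr: a>0 degrees more tilt from vertical
    return R.from_rotvec(-yr*np.radians(a)).as_matrix()@Rm
if __name__=='__main__':
  for a in(-20,-10,0,10,20):
   for nm,Rm in(('A',RA),('B',RB)):
    sols=[]
    for i in range(40):
        q0=rng.uniform(lo,hi);q0[0]=rng.uniform(-1,1);q,c=solve(BAY,tilt(Rm,a),q0)
        if c<1e-6:sols.append(q)
    sols=sorted(sols,key=lambda q:-min(np.minimum(q-lo,hi-q)))
    print(a,nm,len(sols),np.round(tilt(Rm,a)[:,2],2))
    for q in sols[:12:3]:print('  ',np.round(q,2),round(min(np.minimum(q-lo,hi-q)),2))
E
python3 ik2.py
```

```text
[[ -1.  -3. 391.]
 [  0.  -5. -49.]
 [ -0.  -5. 529.]
 [ -0.  -8.  30.]
 [  0.  -8. 403.]
 [  1.  -0. -19.]
 [  0.  -0. 334.]] [ 0.  -0.   0.1  0.  -0.   0.  -0.1 -0.1 -0.1  0.1  0.1 -0. ]
-20 A 23 [ 0.1  -0.   -0.99]
   [ 0.45  0.84 -0.79  1.9   0.98  0.71  0.62] 0.46
   [ 0.4   0.8  -0.69  1.9   0.89  0.65  0.69] 0.42
   [ 0.28  0.75 -0.49  1.91  0.7   0.54  0.86] 0.31
   [-0.4   0.79  0.59  1.92 -0.83  0.56  2.27] 0.27
-20 B 20 [ 0.1  -0.   -0.99]
   [ 0.46  0.85 -0.81  1.9   0.99  0.72 -2.53] 0.41
   [ 0.55  0.92 -0.98  1.9   1.11  0.85 -2.63] 0.27
   [ 0.18  0.73 -0.34  1.91  0.52  0.48 -2.12] 0.25
   [ 0.16  0.72 -0.3   1.91  0.46  0.47 -2.07] 0.24
-10 A 25 [ 0.28 -0.01 -0.96]
   [ 0.47  0.81 -0.8   2.06  1.4   0.59  0.2 ] 0.36
   [ 0.31  0.73 -0.52  2.07  1.27  0.38  0.29] 0.15
   [ 0.23  0.71 -0.41  2.07  1.19  0.31  0.36] 0.08
   [ 0.22  0.71 -0.39  2.07  1.17  0.3   0.37] 0.07
-10 B 9 [ 0.28 -0.01 -0.96]
   [ 0.26  0.72 -0.46  2.07  1.23  0.34 -2.82] 0.11
   [ 0.17  0.7  -0.32  2.07  1.1   0.25 -2.7 ] 0.02
   [ 0.16  0.69 -0.3   2.07  1.07  0.24 -2.68] 0.01
0 A 30 [ 0.44 -0
[... 688 characters left out ...]
1
10 B 19 [ 0.59 -0.02 -0.81]
   [ 0.6   1.01 -1.05  2.35  2.22  1.    2.64] 0.12
   [ 0.19  0.76 -0.37  2.36  2.68  0.65  2.01] 0.11
   [ 0.12  0.75 -0.26  2.36  2.78  0.62  1.88] 0.11
   [-0.04  0.74 -0.03  2.37  3.01  0.6   1.61] 0.1
20 A 22 [ 0.72 -0.03 -0.69]
   [ 0.64  1.24 -1.21  2.47  2.42  1.4  -0.51] 0.0
   [ 0.49  1.03 -0.87  2.47  2.56  1.2  -0.83] 0.0
   [ 0.48  1.03 -0.87  2.47  2.56  1.2  -0.83] 0.0
   [ 0.48  1.03 -0.87  2.47  2.56  1.19 -0.83] 0.0
20 B 15 [ 0.72 -0.03 -0.69]
   [ 0.53  1.07 -0.95  2.47  2.53  1.23  2.38] 0.0
   [ 0.49  1.03 -0.87  2.47  2.56  1.2   2.32] 0.0
   [ 0.48  1.03 -0.87  2.47  2.56  1.2   2.31] 0.0
   [ 0.48  1.03 -0.87  2.47  2.56  1.19  2.31] 0.0
```

```bash
python3 -c "
from ik2 import *
delta([620,-11,215],tilt(RA,-5))"
```

```text
xyz [ -9.4 -36.1  39.7] ang [-0.112 -0.253 -1.444]
```

```bash
python3 -m creep '[{"jaw":1,"xyz":[0,0,0],"angular":[-0.112,-0.253,-1.444]},{"jaw":1,"xyz":[0,0,0],"angular":[-0.112,-0.253,-1.444]},{"jaw":1,"xyz":[0,0,0],"angular":[-0.112,-0.253,-1.444]},{"jaw":1,"xyz":[0,0,0],"angular":[-0.112,-0.253,-1.444]},{"jaw":1,"xyz":[0,0,0],"angular":[-0.112,-0.253,-1.444]},{"jaw":1,"xyz":[0,0,0],"angular":[-0.112,-0.253,-1.444]},{"jaw":1,"xyz":[0,0,0],"angular":[-0.112,-0.253,-1.444]},{"jaw":1,"xyz":[0,0,0],"angular":[-0.112,-0.253,-1.444]},{"jaw":1,"xyz":[0,0,0],"angular":[-0.112,-0.253,-1.444]}]'; python3 rec.py;python3 -c "
from ik2 import *
delta([620,-11,215],tilt(RA,-5))"
```

```text
clock: 4.58
eef_pos: [649.1, -1.3, 259.5]
tool_rot: [3.141, 0.366, 3.101]
force: [-0.6, -0.1, -1.3]
width: 85.2
gripper_force: 0.0
[-0.09  0.47  0.05  1.87  0.03  0.44  1.45] [649.1  -1.3 259.5]
xyz [ 42.7 -10.9  31.3] ang [-0.001 -0.001 -0.004]
```

```bash
cat > sim.py <<'E'
from ik2 import *
def stepto(q,pos,Rm,N=25):
    P0,M0=fk2(q,PP);rv=R.from_matrix(Rm@M0.T).as_rotvec()
    for i in range(1,N+1):
        p=P0+(pos-P0)*i/N;M=R.from_rotvec(rv*i/N).as_matrix()@M0;qp=q
        f=lambda x:np.r_[fk2(x,PP)[0]/100-p/100,R.from_matrix(fk2(x,PP)[1].T@M).as_rotvec()*3,(x-qp)*.01]
        q=least_squares(f,np.clip(q,lo+1e-4,hi-1e-4),bounds=(lo,hi)).x
    P,M=fk2(q,PP);return q,np.linalg.norm(P-pos),np.degrees(R.from_matrix(M.T@Rm).magnitude())
def roll(Rm,a):return R.from_rotvec([np.radians(a),0,0]).as_matrix()@Rm
if __name__=='__main__':
    q00=ctrl.read_state()['qpos']
    for x,z in((650,260),(680,240)):
     for a in(-35,-20,20,35):
      for t in(0,10):
        q=q00;W=np.array([x,-5,z]);print(x,a,t)
        for pos,Rm in((W,roll(tilt(RA,-5),a)),(W,roll(tilt(RA,t),a)),(W,tilt(RA,t)),(BAY+60*n+15*e,tilt(RA,-5)),(BAY,tilt(RA,-5)),(BAY+60*n+30*e,tilt(RA,-5)),(W,tilt(RA,0)),(W,tilt(RB,0)),(BAY+60*n+30*e,tilt(RB,5)),(BAY,tilt(RB,5))):
            q,ep,er=stepto(q,pos,Rm,12);print('  ',np.round(q,2),round(ep,1),round(er,1))
E
python3 sim.py
```

```text
650 -35 0
   [-0.8   0.69  0.7   1.85  0.5   0.54  0.96] 0.0 0.0
   [-0.87  0.71  0.79  1.94  0.57  0.39  0.88] 0.0 0.0
   [-0.05  0.45 -0.01  1.94  0.16  0.3   1.34] 0.0 0.0
   [ 0.18  0.56 -0.33  2.14  1.18  0.23  0.34] 0.0 0.0
   [ 0.21  0.7  -0.39  2.14  1.73  0.28 -0.19] 0.0 0.0
   [ 0.31  0.59 -0.52  2.1   1.19  0.34  0.34] 0.0 0.0
   [ 0.42  0.53 -0.7   1.93  0.96  0.5   0.6 ] 0.0 0.0
   [-0.13  0.46  0.1   1.94 -0.02  0.29 -1.63] 0.0 0.0
   [ 0.23  0.55 -0.38  2.13  1.35  0.23 -2.94] 16.3 6.1
   [ 0.23  0.67 -0.37  2.09  1.38  0.23 -2.94] 26.7 10.4
650 -35 10
   [-0.8   0.69  0.7   1.85  0.5   0.54  0.96] 0.0 0.0
   [-0.91  0.71  0.81  2.09  1.47  0.23 -0.04] 0.0 0.0
   [ 0.2   0.46 -0.37  2.09  1.66  0.23 -0.14] 0.0 0.0
   [ 0.27  0.58 -0.45  2.14  1.26  0.3   0.26] 0.0 0.0
   [ 0.23  0.71 -0.41  2.14  1.72  0.29 -0.18] 0.0 0.0
   [ 0.32  0.59 -0.53  2.1   1.2   0.35  0.33] 0.0 0.0
   [ 0.43  0.54 -0.72  1.93  0.97  0.51  0.59] 0.0 0.0
   [-0.12  0.46  0.09  1.94 -0.    0.29 -1.65] 0.0 0.0
   [ 0.23  0.55 -0.38  2.13  1.35  0.23 -2.94] 16.3 6.1
   [ 0.23  0.67 -0.37  2.09  1
[... 7201 characters left out ...]
  1.71  0.23  2.94] 20.3 8.2
   [ 0.33  0.6  -0.55  2.25  2.09  0.41  2.59] 0.0 0.0
   [ 0.37  0.79 -0.64  2.28  2.28  0.6   2.45] 0.0 0.0
680 35 10
   [ 0.66  0.73 -0.66  1.77 -0.44  0.51  1.98] 0.0 0.0
   [ 0.71  0.7  -0.7   1.95 -1.1   0.23  2.64] 6.5 2.6
   [-0.39  0.55  0.49  1.97 -1.1   0.23  2.53] 9.7 4.0
   [-0.33  0.58  0.42  2.14 -1.1   0.23  2.57] 2.5 0.9
   [-0.28  0.7   0.36  2.07 -1.1   0.23  2.56] 10.9 4.2
   [-0.33  0.58  0.41  2.12 -1.09  0.23  2.56] 0.0 0.0
   [-0.47  0.6   0.65  1.9  -0.94  0.42  2.35] 0.0 0.0
   [ 0.14  0.54 -0.31  2.05  1.71  0.23  2.94] 20.3 8.2
   [ 0.33  0.6  -0.55  2.25  2.09  0.41  2.59] 0.0 0.0
   [ 0.37  0.79 -0.64  2.28  2.28  0.6   2.45] 0.0 0.0
```

```bash
cat > s2.py <<'E'
from sim import *
q=ctrl.read_state()['qpos'];W=np.array([650,-5,260.])
for nm,pos,Rm in(('roll',W,roll(tilt(RA,15),-20)),('unroll',W,tilt(RA,15)),('preA',BAY+60*n+20*e,tilt(RA,-5)),('A',BAY,tilt(RA,-5)),('lift',BAY+60*n+30*e,tilt(RA,5)),('W',W,tilt(RA,20)),('t1',W,tilt(RA,20)@rz(np.radians(60))),('t1',W,tilt(RA,20)@rz(np.radians(120))),('t',W,tilt(RB,20)),('preB',BAY+60*n+30*e,tilt(RB,5)),('B',BAY,tilt(RB,5))):
    q,ep,er=stepto(q,pos,Rm,12);print(nm,np.round(q,2),round(ep,1),round(er,1))
print('+z')
delta(W,roll(tilt(RA,15),-20))
E
python3 s2.py
```

```text
roll [-0.3   0.49  0.04  2.17  1.95  0.47 -0.44] 0.0 0.0
unroll [ 0.14  0.46 -0.3   2.17  2.32  0.28 -0.8 ] 0.0 0.0
preA [ 0.28  0.58 -0.48  2.13  1.24  0.32  0.29] 0.0 0.0
A [ 0.24  0.71 -0.42  2.14  1.72  0.3  -0.18] 0.0 0.0
lift [ 0.38  0.62 -0.63  2.25  2.04  0.45 -0.49] 0.0 0.0
W [ 0.46  0.56 -0.77  2.23  2.25  0.59 -0.65] 0.0 0.0
t1 [ 0.63  0.68 -1.06  2.23  2.1   0.76 -1.49] 0.0 0.0
t1 [ 0.71  0.78 -1.25  2.23  2.04  0.91 -2.42] 0.0 0.0
t [ 0.78  0.73 -1.25  2.05  1.61  0.7  -2.94] 26.2 10.3
preB [ 0.76  0.87 -1.25  2.12  1.56  0.82 -2.94] 19.6 7.1
B [ 0.76  1.05 -1.25  2.11  1.69  0.89 -2.94] 26.7 9.9
+z
xyz [-1.1 -3.7 -0.1] ang [ 0.299 -0.36  -0.184]
```

```bash
python3 -m creep '[{"jaw":0.4,"xyz":[-1,-4,0],"angular":[0.299,-0.36,-0.184]},{"jaw":0.4,"xyz":[-1,-4,0],"angular":[0.299,-0.36,-0.184]},{"jaw":0.4,"xyz":[-1,-4,0],"angular":[0.299,-0.36,-0.184]},{"jaw":0.4,"xyz":[-1,-4,0],"angular":[0.299,-0.36,-0.184]},{"jaw":0.4,"xyz":[-1,-4,0],"angular":[0.299,-0.36,-0.184]}]'; python3 rec.py
python3 - <<'E'
from sim import *
W=np.array([650,-5,260.])
delta(W,tilt(RA,15));delta(BAY+60*n+20*e,tilt(RA,-5))
q=ctrl.read_state()['qpos']
for f in ([(W,tilt(RA,15)),(BAY+60*n+20*e,tilt(RA,-5))],[(BAY+60*n+20*e,tilt(RA,-5))]):
    x=q
    for a in f:x,*r=stepto(x,*a);print(np.round(x,2),np.round(r,1))
E
```

```text
clock: 5.2
eef_pos: [645.8, -29.6, 257.8]
tool_rot: [-2.771, 0.572, -3.012]
force: [1.3, -0.5, -0.6]
width: 59.9
gripper_force: 0.0
[-0.41  0.49  0.3   2.08  1.4   0.27  0.08] [645.8 -29.6 257.8]
xyz [-7.4 23.  -6.7] ang [-0.269 -0.116  0.157]
xyz [104.6  42.   32.8] ang [-0.293  0.23   0.108]
[ 0.18  0.46 -0.35  2.17  2.26  0.29 -0.74] [0. 0.]
[ 0.28  0.58 -0.47  2.13  1.24  0.31  0.29] [0. 0.]
[ 0.18  0.56 -0.32  2.13  1.12  0.23  0.4 ] [0. 0.]
```

```bash
python3 -m creep '[{"jaw":0.4,"xyz":[-7,23,-7],"angular":[-0.269,-0.116,0.157]},{"jaw":0.4,"xyz":[-7,23,-7],"angular":[-0.269,-0.116,0.157]},{"jaw":0.4,"xyz":[-7,23,-7],"angular":[-0.269,-0.116,0.157]},{"jaw":0.4,"xyz":[-7,23,-7],"angular":[-0.269,-0.116,0.157]}]'; python3 rec.py
python3 - <<'E'
from sim import *
delta(BAY+60*n+20*e,tilt(RA,-5));delta(BAY+60*n+10*e,tilt(RA,0))
E
```

```text
clock: 5.7
eef_pos: [649.0, -7.1, 259.6]
tool_rot: [3.138, 0.713, 3.1]
force: [0.7, -0.9, -1.5]
width: 59.8
gripper_force: 0.0
[ 0.17  0.46 -0.32  2.17  2.28  0.28 -0.76] [649.   -7.1 259.6]
xyz [115.7  -6.6  28.1] ang [ 0.001  0.346 -0.004]
xyz [125.4  -6.6  25.5] ang [ 0.001  0.259 -0.004]
```

```bash
python3 -m creep '[{"jaw":0.4,"xyz":[40,-6,5],"angular":[0.001,0.11,-0.004]},{"jaw":0.4,"xyz":[80,-6,15],"angular":[0.001,0.23,-0.004]},{"jaw":0.4,"xyz":[116,-6,28],"angular":[0.001,0.346,-0.004]},{"jaw":0.4,"xyz":[116,-6,28],"angular":[0.001,0.346,-0.004]},{"jaw":0.4,"xyz":[116,-6,28],"angular":[0.001,0.346,-0.004]}]'; python3 rec.py
python3 fit.py w3
python3 - <<'E'
from sim import *
delta(BAY,tilt(RA,-5))
E
```

```text
clock: 6.32
eef_pos: [579.3, -9.1, 161.5]
tool_rot: [-3.138, 0.364, 3.107]
force: [0.6, 0.6, 0.0]
width: 59.7
gripper_force: 0.0
[ 0.23  0.57 -0.4   2.13  1.19  0.28  0.33] [579.3  -9.1 161.5]
q 0.3303900556574426 cam [461.  -4. 249.]
deck n -39.4829021861901 18696
0 -110 790 y [-14.6  14.1] top 7.4
0 -90 503 y [-7.2  6.7] top 11.0
0 -70 546 y [-7.6  7.2] top 9.1
0 -50 1272 y [-17.4  17.3] top 12.0
0 -30 1093 y [-11.7  11.4] top 12.5
0 -10 1019 y [-11.3  11.7] top 12.2
0 10 926 y [-11.5  11.4] top 12.2
0 30 966 y [-17.9  17.7] top 12.2
0 50 810 y [-11.2  11.4] top 12.3
0 70 764 y [-11.4  11.7] top 12.4
0 90 131 y [-10.6  11. ] top 12.3
s ends [-101.2  -70. ]
s ends [60. 96.]
85 -110 844 y [70.3 99.3] top 8.1
85 -90 1370 y [72.8 95. ] top 12.0
85 -70 1292 y [72.7 94.8] top 12.0
85 -50 1297 y [ 67.1 100.2] top 12.2
85 -30 1118 y [73.2 94.9] top 12.2
85 -10 1035 y [73.2 94.8] top 12.1
85 10 960 y [73.3 95. ] top 12.6
85 30 976 y [ 67.8 103.6] top 12.3
85 50 299 y [73.9 94.6] top 11.7
s ends [-101.8  -70. ]
s ends [60.1 69. ]
xyz [14.7 -1.4 61.2] ang [-0.003  0.     0.004]
```

View pics/w3.png

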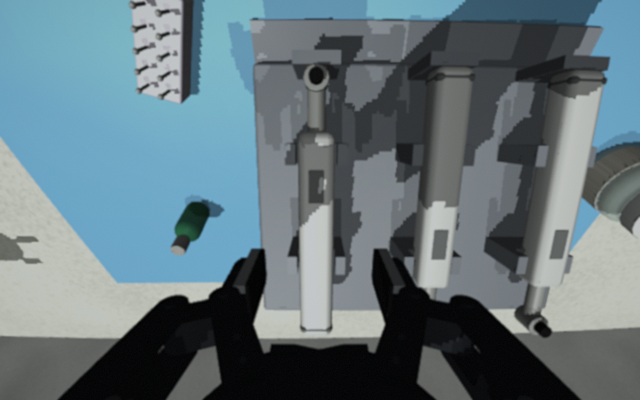

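The polisher sits centred between the jaws, at pixel (317,230), with its head at the foot stop, (317,75). Descending and gripping.

```bash
python3 -m creep '[{"jaw":0.4,"xyz":[10,-1.4,15],"angular":[-0.003,0,0.004]},{"jaw":0.4,"xyz":[14.5,-1.4,30],"angular":[-0.003,0,0.004]},{"jaw":0.4,"xyz":[14.5,-1.4,45],"angular":[-0.003,0,0.004]},{"jaw":0.4,"xyz":[14.5,-1.4,55],"angular":[-0.003,0,0.004]},{"jaw":0.4,"xyz":[14.5,-1.4,61],"angular":[-0.003,0,0.004]},{"jaw":0.4,"xyz":[14.5,-1.4,61],"angular":[-0.003,0,0.004]},{"jaw":0.4,"xyz":[14.5,-1.4,61],"angular":[-0.003,0,0.004]}]'; python3 rec.py
python3 - <<'E'
from sim import *
delta(BAY,tilt(RA,-5))
E
```

```text
clock: 7.25
eef_pos: [587.6, -10.4, 101.0]
tool_rot: [3.141, 0.367, 3.109]
force: [-0.2, 0.4, -0.1]
width: 59.5
gripper_force: 0.0
[ 0.22  0.7  -0.39  2.14  1.73  0.27 -0.18] [587.6 -10.4 101. ]
xyz [-0.1 -0.5  1.1] ang [0.002 0.    0.004]
```

```bash
python3 -m creep '[{"jaw":-0.2,"xyz":[0,-0.5,1],"angular":[0,0,0]},{"jaw":-1,"xyz":[0,-0.5,1],"angular":[0,0,0]},{"jaw":-1,"xyz":[0,-0.5,1],"angular":[0,0,0]},{"jaw":-1,"xyz":[0,-0.5,1],"angular":[0,0,0]},{"jaw":-1,"xyz":[0,-0.5,1],"angular":[0,0,0]},{"jaw":-1,"xyz":[0,-0.5,1],"angular":[0,0,0]}]'; python3 rec.py
python3 - <<'E'
from sim import *
W=np.array([660,-5,270.])
delta(BAY+60*n+30*e,tilt(RA,5))
q=ctrl.read_state()['qpos']
for a in((BAY+60*n+30*e,tilt(RA,5)),(W,tilt(RA,20)),(W,tilt(RA,20)@rz(np.radians(-60))),(W,tilt(RA,20)@rz(np.radians(-120))),(W,tilt(RB,20)),(BAY+60*n+20*e,tilt(RB,5)),(BAY,tilt(RB,5))):
    q,*r=stepto(q,*a);print(np.round(q,2),np.round(r,1))
E
```

```text
clock: 8.0
eef_pos: [587.7, -11.1, 99.9]
tool_rot: [-3.141, 0.366, 3.109]
force: [-2.7, -0.3, 5.5]
width: 23.3
gripper_force: 59.3
[ 0.22  0.7  -0.39  2.14  1.73  0.27 -0.18] [587.7 -11.1  99.9]
xyz [-25.    0.1 -62.4] ang [ 0.002 -0.175  0.004]
[ 0.37  0.62 -0.61  2.25  2.05  0.43 -0.49] [0. 0.]
[ 0.44  0.54 -0.73  2.19  2.21  0.53 -0.62] [0. 0.]
[ 0.23  0.48 -0.42  2.2   2.44  0.41  0.15] [0. 0.]
[ 0.01  0.45 -0.11  2.21  2.75  0.34  0.84] [0. 0.]
[-0.2   0.46  0.17  2.21  3.12  0.32  1.48] [0. 0.]
[-0.13  0.56  0.1   2.29  3.16  0.24  1.46] [0. 0.]
[-0.12  0.71  0.09  2.3   3.16  0.4   1.45] [0. 0.]
```

```bash
python3 -m creep '[{"jaw":-1,"xyz":[-2,0,-8],"angular":[0,0,0]},{"jaw":-1,"xyz":[-6,0,-22],"angular":[0,0,0]},{"jaw":-1,"xyz":[-12,0,-38],"angular":[0,-0.05,0]},{"jaw":-1,"xyz":[-20,0,-52],"angular":[0,-0.11,0]},{"jaw":-1,"xyz":[-25,0,-62],"angular":[0,-0.175,0]},{"jaw":-1,"xyz":[-25,0,-62],"angular":[0,-0.175,0]}]'; python3 rec.py
python3 - <<'E'
from sim import *
W=np.array([660,-5,270.]);delta(W,tilt(RA,20))
E
```

```text
clock: 8.75
eef_pos: [587.6, -11.0, 165.8]
tool_rot: [3.141, 0.539, 3.109]
force: [-0.5, 0.2, -1.2]
width: 23.2
gripper_force: 58.9
[ 0.36  0.61 -0.59  2.25  2.07  0.42 -0.51] [587.6 -11.  165.8]
xyz [-115.4    8.4  -52.4] ang [ 0.004 -0.264  0.003]
```

```bash
python3 -m creep '[{"jaw":-1,"xyz":[-20,2,-25],"angular":[0,-0.05,0]},{"jaw":-1,"xyz":[-50,4,-45],"angular":[0,-0.11,0]},{"jaw":-1,"xyz":[-85,8,-52],"angular":[0,-0.19,0]},{"jaw":-1,"xyz":[-115,8,-52],"angular":[0,-0.264,0]},{"jaw":-1,"xyz":[-115,8,-52],"angular":[0,-0.264,0]}]'; python3 rec.py
python3 -m creep '[{"jaw":-1,"xyz":[0,0,0],"angular":[0,0,-0.18]},{"jaw":-1,"xyz":[0,0,0],"angular":[0,0,-0.36]},{"jaw":-1,"xyz":[0,0,0],"angular":[0,0,-0.54]},{"jaw":-1,"xyz":[0,0,0],"angular":[0,0,-0.72]},{"jaw":-1,"xyz":[0,0,0],"angular":[0,0,-0.9]},{"jaw":-1,"xyz":[0,0,0],"angular":[0,0,-1.08]},{"jaw":-1,"xyz":[0,0,0],"angular":[0,0,-1.26]},{"jaw":-1,"xyz":[0,0,0],"angular":[0,0,-1.44]},{"jaw":-1,"xyz":[0,0,0],"angular":[0,0,-1.62]},{"jaw":-1,"xyz":[0,0,0],"angular":[0,0,-1.8]},{"jaw":-1,"xyz":[0,0,0],"angular":[0,0,-1.8]}]'; python3 rec.py
python3 - <<'E'
from sim import *
W=np.array([660,-5,270.]);delta(W,tilt(RB,20))
E
```

```text
clock: 9.38
eef_pos: [661.4, -5.6, 269.6]
tool_rot: [3.141, 0.803, 3.108]
force: [-0.8, 0.3, -1.1]
width: 23.2
gripper_force: 58.9
[ 0.43  0.54 -0.71  2.19  2.23  0.52 -0.64] [661.4  -5.6 269.6]
clock: 10.75
eef_pos: [659.8, -5.3, 269.1]
tool_rot: [-2.353, -0.164, -1.443]
force: [1.0, -0.2, -2.1]
width: 22.9
gripper_force: 59.0
[ 0.06  0.46 -0.18  2.21  2.69  0.35  0.62] [659.8  -5.3 269.1]
xyz [-0.1 -0.8 -0.5] ang [-1.00e-03  3.00e-03 -1.34e+00]
```

```bash
python3 -m creep '[{"jaw":-1,"xyz":[0,-1,0],"angular":[0,0,-0.18]},{"jaw":-1,"xyz":[0,-1,0],"angular":[0,0,-0.36]},{"jaw":-1,"xyz":[0,-1,0],"angular":[0,0,-0.54]},{"jaw":-1,"xyz":[0,-1,0],"angular":[0,0,-0.72]},{"jaw":-1,"xyz":[0,-1,0],"angular":[0,0,-0.9]},{"jaw":-1,"xyz":[0,-1,0],"angular":[0,0,-1.08]},{"jaw":-1,"xyz":[0,-1,0],"angular":[0,0,-1.26]},{"jaw":-1,"xyz":[0,-1,0],"angular":[0,0,-1.34]},{"jaw":-1,"xyz":[0,-1,0],"angular":[0,0,-1.34]}]'; python3 rec.py
python3 - <<'E'
from sim import *
im,d=viewer.get_image('side');cm=viewer.camera_model('side')
cv2.imwrite('pics/side1.png',im[:,:,::-1]);print(np.round(np.array(cm['T']),2))
s=ctrl.read_state();M=R.from_euler('xyz',s['tool_rot']).as_matrix()
for cam in('side','wrist','scene'):
    im,d=viewer.get_image(cam);cm=viewer.camera_model(cam)
    v,u=np.nonzero(d>0);P=(world(np.c_[u,v],d,cm)-s['eef_pos'])@M
    k=(abs(P[:,1])<16)&(abs(P[:,0])<120)&(abs(P[:,2])<35)&(abs(P[:,0])>18);p=P[k]
    print(cam,k.sum())
    for a in range(-110,111,20):
        q=p[(p[:,0]>=a)&(p[:,0]<a+20)]
        if len(q)>5:print(a,len(q),np.round(np.percentile(q,3,0),1),np.round(np.percentile(q,97,0),1))
delta(BAY+60*n+20*e,tilt(RB,5))
E
```

```text
clock: 11.88
eef_pos: [661.0, -5.2, 270.3]
tool_rot: [-3.137, -0.803, -0.039]
force: [-0.2, -0.3, -1.5]
width: 23.1
gripper_force: 59.0
[-0.2   0.46  0.18  2.21  3.15  0.32  1.45] [661.   -5.2 270.3]
[[ 9.9000e-01 -7.0000e-02  1.0000e-01  3.6818e+02]
 [-1.2000e-01 -5.6000e-01  8.2000e-01 -8.1470e+02]
 [ 0.0000e+00 -8.3000e-01 -5.6000e-01  7.2498e+02]
 [ 0.0000e+00  0.0000e+00  0.0000e+00  1.0000e+00]]
side 564
-110 16 [-94.1  -6.8 -19.1] [-90.   13.2  -0.2]
-90 80 [-89.4  -7.2 -19.2] [-70.9  13.2   0.7]
-70 82 [-69.2  -8.5 -16.9] [-50.8  13.6   3.1]
-50 83 [-49.3  -7.1 -15.6] [-30.6  13.3   4.7]
-30 40 [-29.1  -4.3 -13.4] [-19.3  13.5   6.2]
10 53 [ 18.4  -7.2 -10.2] [29.6 14.1 11.6]
30 88 [31.  -6.6 -7.9] [49.6 13.9 11. ]
50 47 [50.6 -1.7 -5.4] [69.4  9.6  8.4]
70 67 [71.4 -2.9 -9.2] [89.7 10.4 13.9]
90 8 [90.1 -2.5 -1.3] [92.6  9.5 14. ]
wrist 8048
-50 136 [-32.7 -12.4 -14.2] [-30.1  11.   -9.4]
-30 947 [-29.6 -12.1 -14. ] [-18.3  10.2  -9.3]
10 1239 [ 18.4 -11.7 -10.3] [29.7 10.2 -5. ]
30 2269 [ 30.8 -11.9  -8.8] [49.4 10.4 -3.4]
50 1614 [50.4 -9.8 -6.5] [69.2  8.6  4.7]
70 1535 [ 70.8  -7.2 -10.1] [89.5  5.9  5. ]
90 308 [90.1 -6.7 -9.7] [94.5  5.4 -0.6]
scene 234
-90 9 [-86.2  -1.4 -17.6] [-74.6   9.4 -14.2]
-70 11 [-67.4  -3.9 -15.6] [-52.5   8.2 -13.7]
-50 13 [-48.1  -6.3 -14.2] [-34.5   8.1 -11.8]
-30 11 [-27.7  -8.6 -12.6] [-19.9   7.6 -10.5]
10 19 [ 20.2 -13.4  -8.3] [29.   6.9  6.3]
30 33 [ 30.7 -13.3  -7. ] [49.4  7.1  6.4]
50 56 [ 50.4 -12.2  -5.8] [65.9 10.3 13.5]
70 17 [86.7 -8.7 -7.7] [89.6  6.6 16.9]
90 65 [90.1 -7.4 -6.5] [96.   6.  15.3]
xyz [-134.3    8.6   16.2] ang [-0.003 -0.263 -0.   ]
```

View pics/side1.png

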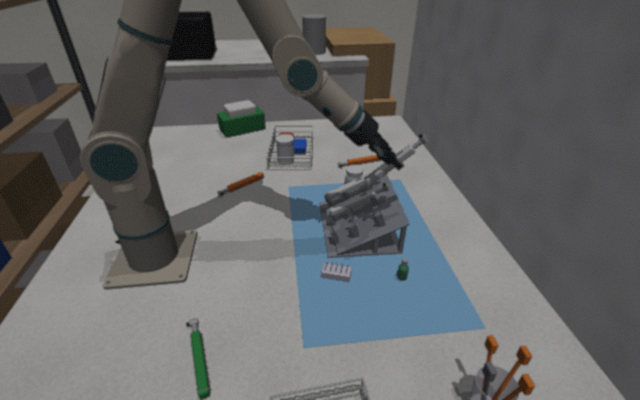

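The polisher is held firmly. Its head is up-slope at (420,140), its ends are at ±95 mm in the tool frame, and it tilts 5° as planned. Moving back over the bay.

```bash
python3 -m creep '[{"jaw":-1,"xyz":[-40,8,-5],"angular":[0,-0.07,0]},{"jaw":-1,"xyz":[-80,8,0],"angular":[0,-0.15,0]},{"jaw":-1,"xyz":[-115,8.6,8],"angular":[-0.003,-0.22,0]},{"jaw":-1,"xyz":[-134,8.6,16],"angular":[-0.003,-0.263,0]},{"jaw":-1,"xyz":[-134,8.6,16],"angular":[-0.003,-0.263,0]},{"jaw":-1,"xyz":[-134,8.6,16],"angular":[-0.003,-0.263,0]}]'; python3 rec.py
python3 - <<'E'
from sim import *
for s,h in((8,40),(6,20),(6,10),(6,3),(6,0)):delta(BAY+h*n+s*e,tilt(RB,5))
E
```

```text
clock: 12.82
eef_pos: [580.9, -10.8, 163.7]
tool_rot: [3.141, -0.544, -0.035]
force: [0.1, -0.4, -1.5]
width: 23.3
gripper_force: 58.9
[-0.14  0.56  0.12  2.29  3.21  0.24  1.41] [580.9 -10.8 163.7]
xyz [-15.3  -0.1  19.1] ang [ 0.    -0.003  0.002]
xyz [-19.1  -0.1  38.8] ang [ 0.    -0.003  0.002]
xyz [-20.   -0.1  48.8] ang [ 0.    -0.003  0.002]
xyz [-20.6  -0.1  55.7] ang [ 0.    -0.003  0.002]
xyz [-20.9  -0.1  58.7] ang [ 0.    -0.003  0.002]
```

```bash
python3 -m creep '[{"jaw":-1,"xyz":[-15.3,0,19],"angular":[0,-0.003,0.002]},{"jaw":-1,"xyz":[-19,0,38],"angular":[0,-0.003,0.002]},{"jaw":-1,"xyz":[-20,0,46],"angular":[0,-0.003,0.002]},{"jaw":-1,"xyz":[-20.3,0,50],"angular":[0,-0.003,0.002]},{"jaw":-1,"xyz":[-20.5,0,53],"angular":[0,-0.003,0.002]},{"jaw":-1,"xyz":[-20.6,0,55.5],"angular":[0,-0.003,0.002]},{"jaw":-1,"xyz":[-20.6,0,55.5],"angular":[0,-0.003,0.002]}]'; python3 rec.py
python3 - <<'E'
from sim import *
for s,h in((6,2),(6,1),(6,0)):delta(BAY+h*n+s*e,tilt(RB,5))
E
```

```text
clock: 13.7
eef_pos: [591.1, -11.3, 105.2]
tool_rot: [3.142, -0.539, -0.037]
force: [0.1, 0.2, -0.9]
width: 23.1
gripper_force: 59.0
[-0.13  0.7   0.12  2.28  3.2   0.38  1.41] [591.1 -11.3 105.2]
xyz [ 0.8 -0.2  1.4] ang [ 0.     0.002 -0.   ]
xyz [ 0.7 -0.2  2.4] ang [ 0.     0.002 -0.   ]
xyz [ 0.7 -0.2  3.4] ang [ 0.     0.002 -0.   ]
```

```bash
python3 -m creep '[{"jaw":-1,"xyz":[0.5,0,1],"angular":[0,0.002,0]},{"jaw":-1,"xyz":[0.5,0,2],"angular":[0,0.002,0]},{"jaw":-1,"xyz":[0.5,0,2.7],"angular":[0,0.002,0]},{"jaw":-1,"xyz":[0.5,0,2.7],"angular":[0,0.002,0]}]'
python3 - <<'E'
from sim import *
f=ctrl.read_state()['force'];print('n,e,y force',f@n,f@e,f@yr)
for s,h in((6,0),(4,0),(2,0),(0,0)):delta(BAY+h*n+s*e,tilt(RB,5))
E
```

```text
clock: 14.2
eef_pos: [592.7, -11.4, 102.9]
tool_rot: [3.141, -0.541, -0.037]
force: [-0.4, 1.1, -1.6]
width: 22.8
gripper_force: 59.0
n,e,y force -1.2732068999614257 -1.1434385177731916 1.0345690643102783
xyz [ 0.4 -0.2  0.6] ang [ 0.  0. -0.]
xyz [-1.6 -0.2  0.4] ang [ 0.  0. -0.]
xyz [-3.6 -0.2  0.2] ang [ 0.  0. -0.]
xyz [-5.5 -0.2  0.1] ang [ 0.  0. -0.]
```

```bash
python3 -m creep '[{"jaw":-1,"xyz":[0,0,0.7],"angular":[0,0,0]},{"jaw":-1,"xyz":[-1.6,0,0.6],"angular":[0,0,0]},{"jaw":-1,"xyz":[-3,0,0.5],"angular":[0,0,0]},{"jaw":-1,"xyz":[-4,0,0.4],"angular":[0,0,0]},{"jaw":-1,"xyz":[-4,0,0.4],"angular":[0,0,0]}]'
python3 - <<'E'
from sim import *
f=ctrl.read_state()['force'];print('n,e,y force',f@n,f@e,f@yr)
for s,h in((1,0),(0,0),(-1,0),(-2,0)):delta(BAY+h*n+s*e,tilt(RB,5))
E
```

```text
clock: 14.82
eef_pos: [590.2, -11.2, 101.2]
tool_rot: [-3.142, -0.543, -0.037]
force: [0.4, -0.4, 5.8]
width: 22.9
gripper_force: 59.6
n,e,y force 5.027405067094709 2.8681000972838673 -0.36736928699538896
xyz [-1.5 -0.2 -0.1] ang [ 0.    -0.002 -0.   ]
xyz [-2.5 -0.2 -0.2] ang [ 0.    -0.002 -0.   ]
xyz [-3.5 -0.2 -0.2] ang [ 0.    -0.002 -0.   ]
xyz [-4.5 -0.2 -0.3] ang [ 0.    -0.002 -0.   ]
```

```bash
python3 -m creep '[{"jaw":-1,"xyz":[-0.8,0,-0.2],"angular":[0,0,0]},{"jaw":-1,"xyz":[-1.5,0,-0.2],"angular":[0,0,0]},{"jaw":-1,"xyz":[-1.5,0,-0.2],"angular":[0,0,0]}]'
python3 - <<'E'
from sim import *
f=ctrl.read_state()['force'];print('n,e,y force',f@n,f@e,f@yr)
for s,h in((0,0),):delta(BAY+h*n+s*e,tilt(RB,5))
E
```

```text
clock: 15.2
eef_pos: [589.1, -11.2, 100.6]
tool_rot: [-3.141, -0.543, -0.037]
force: [0.2, 0.6, 6.0]
width: 23.0
gripper_force: 59.7
n,e,y force 5.312241164988449 2.7852116212229125 0.5939577540334658
xyz [-1.3 -0.1 -0.1] ang [ 0.    -0.002 -0.   ]
```

```bash
python3 -m creep '[{"jaw":-1,"xyz":[-0.6,0,-0.1],"angular":[0,0,0]},{"jaw":-1,"xyz":[-1.2,0,-0.1],"angular":[0,0,0]},{"jaw":-1,"xyz":[-1.2,0,-0.1],"angular":[0,0,0]}]'
python3 - <<'E'
from sim import *
f=ctrl.read_state()['force'];print('n,e,y force',f@n,f@e,f@yr)
for s,h in((0,0),):delta(BAY+h*n+s*e,tilt(RB,5))
E
```

```text
clock: 15.58
eef_pos: [589.1, -11.2, 100.6]
tool_rot: [-3.141, -0.546, -0.037]
force: [2.7, -0.9, 6.0]
width: 23.1
gripper_force: 59.6
n,e,y force 4.190214148951923 5.094672227168717 -0.8177647265658095
xyz [-1.3 -0.1 -0. ] ang [-0.    -0.005 -0.   ]
```

```bash
python3 -m creep '[{"jaw":-1,"xyz":[-0.8,0,0],"angular":[0,0,0]},{"jaw":-1,"xyz":[-1.5,0,0],"angular":[0,0,0]},{"jaw":-1,"xyz":[-1.5,0,0],"angular":[0,0,0]}]'
python3 - <<'E'
from sim import *
f=ctrl.read_state()['force'];print('n,e,y force',f@n,f@e,f@yr)
for s,h in((0,0),):delta(BAY+h*n+s*e,tilt(RB,5))
E
```

```text
clock: 15.95
eef_pos: [589.1, -11.2, 100.6]
tool_rot: [-3.141, -0.549, -0.037]
force: [4.2, -0.9, 7.9]
width: 23.1
gripper_force: 59.8
n,e,y force 5.246695062006562 7.2720967227229885 -0.7110901926669768
xyz [-1.2 -0.2 -0.1] ang [-0.    -0.007 -0.001]
```

The stop force rises while the position holds, so the tail is home. Releasing and backing off.

```bash
python3 -m creep '[{"jaw":0,"xyz":[0,0,0],"angular":[0,0,0]},{"jaw":0.4,"xyz":[0,0,0],"angular":[0,0,0]},{"jaw":0.4,"xyz":[0,0,0],"angular":[0,0,0]},{"jaw":0.4,"xyz":[0,0,0],"angular":[0,0,0]},{"jaw":0.4,"xyz":[3,0,-15],"angular":[0,0,0]},{"jaw":0.4,"xyz":[6,0,-35],"angular":[0,0,0]},{"jaw":0.4,"xyz":[12,0,-60],"angular":[0,0,0]},{"jaw":0.4,"xyz":[40,0,-90],"angular":[0,0,0]},{"jaw":0.4,"xyz":[40,0,-90],"angular":[0,0,0]},{"jaw":0.4,"xyz":[40,0,-90],"angular":[0,0,0]}]';python3 rec.py;python3 fit.py w5
```

```text
clock: 17.2
eef_pos: [573.5, -10.7, 198.1]
tool_rot: [3.141, -0.542, -0.037]
force: [-3.1, -2.4, -1.3]
width: 59.6
gripper_force: 0.0
[-0.37  0.51  0.44  2.28  3.96  0.23  0.64] [573.5 -10.7 198.1]
q 0.6348988672570217 cam [580. -10. 347.]
deck n -39.27846388457211 12697
0 -90 343 y [-10.8  13.1] top 12.1
0 -70 520 y [-10.6  12.8] top 12.4
0 -50 598 y [-17.6  18. ] top 12.3
0 -30 586 y [-11.   12.2] top 12.3
0 -10 613 y [-10.8  12. ] top 12.3
0 10 657 y [-10.6  12.6] top 12.7
0 30 815 y [-18.7  19. ] top 12.4
0 50 496 y [-10.2  11.3] top 11.8
0 70 292 y [-5.9  7.1] top 11.1
0 90 106 y [-6.6  7. ] top 11.9
s ends [-85.1 -70.1]
s ends [60.  96.9]
85 -110 29 y [96.6 99.7] top 7.2
85 -50 25 y [ 99.2 106. ] top 4.9
85 -30 252 y [79.1 95.7] top 12.4
85 -10 612 y [72.8 95. ] top 12.4
85 10 676 y [72.6 95. ] top 12.7
85 30 836 y [ 66.3 103.9] top 12.5
85 50 515 y [73.3 94.5] top 11.8
85 70 302 y [77.3 89.2] top 11.3
85 90 127 y [77.  91.5] top 11.8
s ends [-99.7 -84.1]
s ends [60.  97.2]
```

View pics/w5.png

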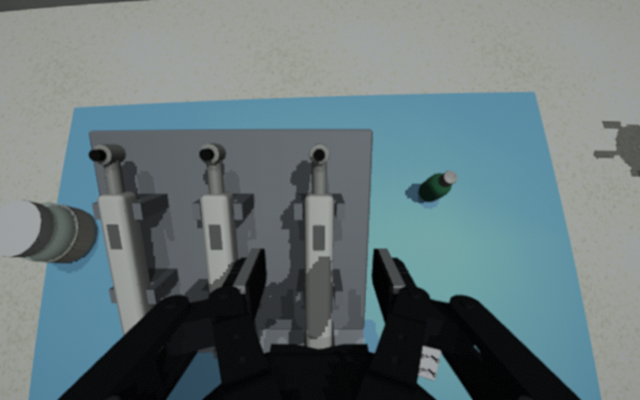

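The picture shows all three heads up-slope, at (108,153), (210,153) and (319,153), with the cups facing off the rack. The replaced polisher's upper end is at 96.9 mm and its neighbour's at 97.2 mm, so it is fully home. The arm is clear.

```bash
python3 -c "
from cell import ctrl
print(ctrl.finish_job())"
```

```text
the job is handed in; nothing more can be done
None
```

I lifted out the reversed polisher (in bay_0), turned it end for end and laid it back head up-slope, cup off the rack and tail against the foot stop; I handed the job in at about 17 s, and no verdict came back.

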